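# Draw the sagging bolt and hold the spray-can cage ajar

### The job

The barrel bolt on the spray-can cage hangs by one screw, and its worn end has dropped behind the bent lip of the keeper: lift the bolt by its knob and, keeping it lifted, draw it over the lip until it is clear of the keeper. Then swing the spring-closing yellow gate ajar, about a hand's width (10 to 12 cm) at its free edge, and finish while holding it still there, with the bolt still drawn, so that I can reach in for a can. Do not open it wider, and leave the cans, tools and tins as they stand.

Things in the scene. Friction and masses are not known exactly. Their poses are not given: they have to be found in the camera images.
- cage: Fixed wire-mesh cage for spray cans, grey 20 mm posts, 220 mm deep (its x), 340 wide (its y), 230 high; nothing on it is higher. Origin: centre of its underside on the table, z up. The yellow gate is in the face at x = -110 mm, which looks roughly towards the robot. The right post (y = -160 mm) carries the keeper.
- lip (a point): Middle of the top edge of the keeper's dark bent lip, 5 mm thick along the cage's y, 195 mm above the table, at x = -129, y = -160 mm of the cage. It stands up in the foot of a steel loop (14 mm wide along y, open inside from 180 to 225 mm above the table) that the bolt's end passes through.
- hinge (a point): Point on the gate's vertical hinge axis, 200 mm above the table, at x = -113, y = +150 mm of the cage (the left side, seen from the robot).
- knob (a point): Centre of the bolt's black ball knob, 22 mm in diameter, on a 10 mm stem that sticks out of the bolt, 62 mm in front of the gate's face (the gate's -x). Closed, it is at about x = -172, y = -105, z = 201 mm of the cage; it moves with bolt and gate. Pinch it from above, fingers closing along the bolt (the cage's y): beside it is 40 mm free each way, behind its centre 25 mm.
- gate_edge (a point): Middle of the free vertical edge of the gate's front face, 126 mm above the table, 297 mm from the hinge axis.
- gate (a joint): Angle of the yellow mesh gate in rad: 0 closed; grows as its free edge (cage -y side) swings out towards the robot, about the hinge on the cage's +y side. A hinge spring closes it: 0.6 N m at 0, 0.76 N m at 0.4 rad (3 to 4 N at the knob). A hand's width of 10 to 12 cm is 0.34 to 0.41 rad.
- barrel (a joint): Lift of the loose bolt plate, rad: 0 sagging as found (bolt slopes 0.055 rad down to the keeper), stop at 0.105. It turns about its one screw, 208 mm high at cage y = +20 mm; the knob starts 125 mm from it. It falls back by its weight, 3 to 5 N at the knob. The nose passes the lip above 0.035 rad (4 to 5 mm up at the knob); keep the knob 6 to 7 mm up all along the pull.
- bolt (a joint): Travel of the 16 mm steel bolt, m: 0 shot home, grows as it is drawn along its plate towards the hinge (cage +y), stop at 0.056. A worn notch gives 1 to 3 mm of play, then the lip blocks it unless the bolt is lifted; its nose is over the lip until 0.026, and clear of the keeper from 0.031. Drag 1.5 N and slightly more when fast; it stays where it is left.
- can_blue: Loose blue spray can, 53 mm in diameter, 164 mm high, standing in the cage. Origin: centre of its underside.
- can_green: Loose green spray can of the same size in the cage. Origin: centre of its underside.
- can_white: Loose white spray can of the same size in the cage. Origin: centre of its underside.
- grease_tin: Loose yellow tin with dark lid, 76 mm in diameter, 80 mm high, standing on the table in the gate's path beyond about 0.85 rad. Origin: centre of its underside.
- wrench: Loose combination wrench, 200 mm long, lying on the table. Origin: its underside.
- hammer: Loose hammer, 280 mm long, lying on the table. Origin: its underside.
- oil_filter: Loose black oil filter, 68 mm in diameter, 83 mm high, standing on the table. Origin: centre of its underside.
- socket_tray: Loose red tray of sockets, 120 x 200 x 30 mm, on the table. Origin: centre of its underside.
There are look-alikes about, which are no part of the job. There is more than one size of the grease_tin; the one meant has the size given above.

How it is judged:
By the outcome, as a careful person would: the job done as asked, in the order asked, and still so for the second after the job is handed in, while the arm keeps its last pose, push and grip.
It also fails if it takes over 35 s, if anything falls off the work surface, if the arm or the gripper's body presses on something with over 40 N, if the wrist force passes 120 N, or if a joint passes its speed limit or range.

### The arm

A 6-joint arm with a two-finger parallel gripper is mounted at the origin on the work surface. World frame = base frame: x ahead of the robot, y to its left, z up, the work surface at z = 0. Lengths are in m, angles in degrees, forces in N, time in s.
With the tool pointing down it reaches from about 0.35 to 0.875 m from the base axis. Payload 4.2 kg.
Tool frame: the origin (TCP) lies on the centre line of the jaws, within the pads' length; the fingertips stand 25 mm ahead of it and the grasp point (between the pads) lies 6 mm ahead of it; z points along the fingers, y is the line along which they close (so a half turn about z gives the same grasp; the last joint's range is limited). The gripper opens to 87 mm and grips with 3 to 60 N. Pads are 19 mm wide; open, the fingers measure 117 mm over their backs; the gripper's body (75 mm by 190 mm) begins 51 mm behind the grasp point.
Start: joints at [-58.465, 22.042, 0.453, 0, -68.411, -14.817], TCP at [0.18, -0.599, 0.248] pointing down, gripper open.
Joint ranges: [-179.83, 179.83], [-69.29, 118.12], [-61.27, 80.66], [-181.25, 117.63], [-171.15, -9.14], [-177.46, 177.46]. Speed limits (degrees/s): [159.86, 159.86, 180, 180, 180, 180].

### API

Orientations are given as a 3x3 rotation matrix whose columns are the frame's x, y, z axes.
In Python, from station import r gives the robot as it stands.
- The arm moves only by the tool move_arm, never from a script. Its argument "series" is a list of rows, each an object with "grip": the opening, from 0 (shut) to 1 (fully open); "xyz": the shift along the tool's x, y, z in mm, a list of three; "angular": the turn, a rotation vector about the tool's x, y, z in rad, a list of three. A call has 1 to 10 rows; each row is the pose to reach, as a shift and turn from the pose commanded when the call began, along the tool's axes at that moment; what a row does not reach only later rows make up. A row lasts 1/10 s, in which the tool goes at most 50 mm and 8.59 degrees, less where a joint would pass 70% of its speed; a pose out of reach is approached as far as the arm can. A call with a gripper value outside its range is refused whole. The fingers move at their own pace and stop on an object; the grip force is fixed at half the most. Time passes only in rows, so rows that repeat a pose let the fingers close. It gives the time, the measured TCP pose, the force, the opening and the grip force at its end, in the units of the state.
- r.sense(): the state, without advancing time (a new reading comes with each control period).
- r.capture(name): name is "scene" or "side" or "wrist"; returns a dict with "img" (420x560x3 uint8, red, green, blue), "camera_matrix" (3x3 intrinsics, pixels), "k1" (the pictures are not rectified: a ray, as slopes to the right and down, at radius r is drawn at 1 + k1 r^2 times it, then the intrinsics apply), "rvec" (rotation vector, rad) and "tvec" (3), from world to camera coordinates, as OpenCV has them; the wrist camera has in their place "hand_eye" (4x4, takes a point from camera to tool coordinates, whose origin is the TCP and whose axes are the flange's). Camera axes: x right, y down, z forward; pixel columns grow to the right and rows downward; lengths in m; the calibration is good to about 2 mm. A picture is of the moment at which its call begins: read the wrist's pose just before it. There is no depth.
- r.finish_job(): hands the job in; it is judged then, once.
The state is a dict: "time_s": time; "joints": joint angles; "joint_velocities": joint speeds; "effort": joint torques, N m; "tcp_pos": TCP position; "ee_rot": TCP orientation; "wrist_force": force on the tool from outside, world axes, zero at the start; "moment": the same for the moment, N m; "gripper_width": opening from 0.0 (shut) to 1.0 (fully open); "gripper_force": force on a finger pad.
Only numpy, scipy, OpenCV 4.12 (cv2) and the standard library are available. Lean on these libraries where they do the work, as an engineer would, in place of code of your own. Each camera call takes 0.05 s, during which the arm holds its last target. There are 200 camera calls.

## Working session

There is one attempt and no reset: what is moved stays moved. The work goes in short steps, Python scripts to look and compute and a tool call to move; the robot and the scene stay as the last step left them, time stands still between calls to the robot, and variables do not carry over. Pictures are saved under pics/ and viewed, at most 10 in all, crops included, and the job is handed in when it is done.

Besides the shell and the picture viewer there is one more tool, called as a command line: name --argument value ..., lists and objects as JSON in quotes. move_arm: Moves the arm, as the interface text tells. Its arguments: {"type":"object","properties":{"series":{"type":"array"}},"required":["series"]}

```bash
ls; mkdir -p pics
python3 - <<'E'
from station import r
import cv2,numpy as np,pickle
s=r.sense();print(s['time_s'],s['tcp_pos'],s['ee_rot'],s['gripper_width'])
d={}
for n in('scene','side'):
    c=r.capture(n);d[n]=c;cv2.imwrite(f'pics/{n}0.png',c['img'][:,:,::-1]);print(n,c['camera_matrix'],c['k1'],c['rvec'],c['tvec'])
pickle.dump(d,open('caps.pkl','wb'))
E
```

```text
pics
0.0 [ 0.17966101 -0.59806352  0.24648823] [[-9.57785221e-01 -2.87483958e-01 -6.66992709e-04]
 [-2.87484724e-01  9.57783146e-01  1.99476541e-03]
 [ 6.53713205e-05  2.10230704e-03 -9.99997788e-01]] 0.9979827661270263
scene [[393.79481645   0.         270.65107616]
 [  0.         393.79481645 205.34556208]
 [  0.           0.           1.        ]] -0.07531985417155226 [ 0.06652736 -3.09240463  0.48530114] [0.54817422 0.09724448 1.13476424]
side [[459.60766878   0.         282.11340397]
 [  0.         459.60766878 204.61565245]
 [  0.           0.           1.        ]] -0.07621803410054942 [ 1.26149841  2.6669573  -0.47940231] [ 0.36232139 -0.30264596  1.38955196]
```

View pics/scene0.png

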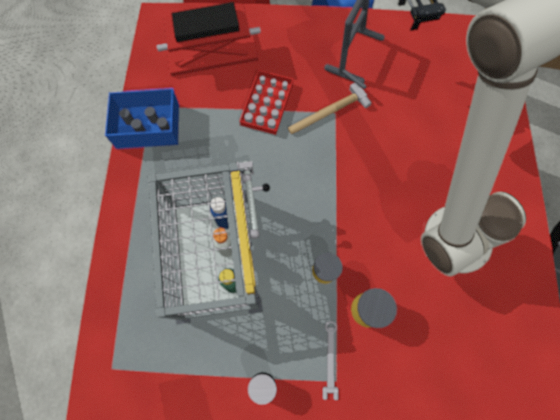

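View pics/side0.png

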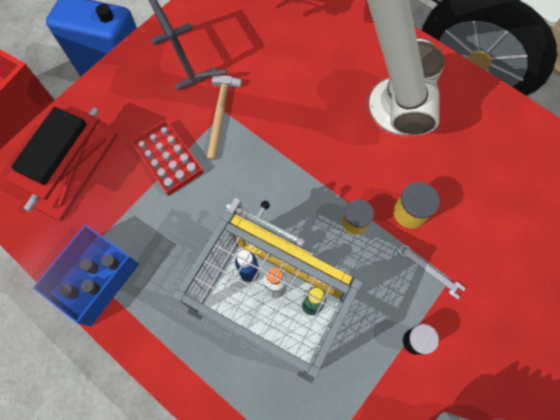

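The only black ball on a stem is at scene (265,187) and side (265,205). Dark things it could be confused with are the can caps at (218,205), the tins at (326,267) and (375,308), and the sockets at (150,118). I'll check the knob in a close crop and triangulate it.

```bash
cat > h.py <<'E'
import numpy as np,cv2
def ray(c,uv,s=None):
    K=c['camera_matrix'];p=cv2.undistortPoints(np.array([[uv]],float),K,np.array([c['k1'],0,0,0,0.]))[0,0]
    d=np.array([p[0],p[1],1.])
    if 'rvec' in c:
        R=cv2.Rodrigues(np.asarray(c['rvec'],float))[0];o=-R.T@np.asarray(c['tvec']).ravel();d=R.T@d
    else:
        H=np.asarray(c['hand_eye']);E=np.asarray(s['ee_rot']);o=np.asarray(s['tcp_pos'])+E@H[:3,3];d=E@H[:3,:3]@d
    return o,d/np.linalg.norm(d)
def plane(c,uv,z,s=None):
    o,d=ray(c,uv,s);return o+d*(z-o[2])/d[2]
def tri(rs):
    A=sum(np.eye(3)-np.outer(d,d) for o,d in rs);b=sum((np.eye(3)-np.outer(d,d))@o for o,d in rs)
    p=np.linalg.solve(A,b);return p,[np.linalg.norm(np.cross(p-o,d)) for o,d in rs]
def dark(c,box,t=60):
    x0,y0,x1,y1=box;m=(c['img'][y0:y1,x0:x1].max(2)<t).astype(np.uint8)
    n,l,st,ce=cv2.connectedComponentsWithStats(m);return [(st[i,4],ce[i]+[x0,y0],st[i,:4].tolist()) for i in range(1,n) if st[i,4]>8]
E
python3 - <<'E'
from h import *;import pickle
d=pickle.load(open('caps.pkl','rb'));S,D=d['scene'],d['side']
print(dark(S,(255,177,277,197)),dark(D,(255,195,278,216)))
a=cv2.resize(S['img'][150:330,140:340],None,fx=2,fy=2);a=cv2.resize(S['img'][150:320,145:290],(400,469),interpolation=3);b=cv2.resize(D['img'][190:385,170:365],(400,400),interpolation=3)
o=np.zeros((469,800,3),np.uint8);o[:,:400]=a;o[:400,400:]=b;cv2.imwrite('pics/crop1.png',o[:,:,::-1])
E
```

```text
[(np.int32(35), array([265.57142857, 187.14285714]), [8, 7, 6, 7])] [(np.int32(36), array([265.11111111, 204.55555556]), [7, 7, 7, 7])]
```

View pics/crop1.png

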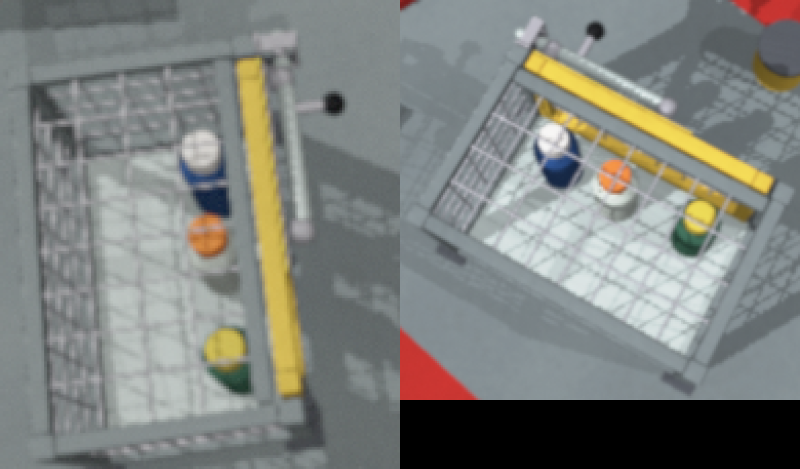

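The crop confirms the black ball on the bolt's stem at scene (265.6,187.1) and side (265.1,204.6). Next I'll triangulate it and get the cage's yaw from the front top beam.

Run:
```python
from h import *;import pickle
from station import r
d=pickle.load(open('caps.pkl','rb'));S,D=d['scene'],d['side']
k=tri([ray(S,(265.6,187.1)),ray(D,(265.1,204.6))]);print('knob',k)
f=lambda p:(145+p[0]/2.759,150+p[1]/2.759);g=lambda p:(170+(p[0]-400)/2.051,190+p[1]/2.051)
for nm,c,h,a,b in [('S front inner',S,f,(218,62),(250,405)),('S back outer',S,f,(28,85),(33,462)),('S gate front',S,f,(261,60),(301,392)),
  ('D front',D,g,(522,78),(765,200)),('D front back-edge',D,g,(520,85),(760,205)),('D gate',D,g,(533,52),(775,182)),('D back',D,g,(420,230),(690,378))]:
    P,Q=plane(c,h(a),.23),plane(c,h(b),.23);v=Q-P;print(nm,P.round(3),Q.round(3),np.linalg.norm(v).round(3),np.degrees(np.arctan2(-v[0],v[1])).round(1))
s=r.sense();print(s['tcp_pos'],s['ee_rot'].round(3),s['joints'])
```

```text
knob (array([ 0.56322151, -0.05821272,  0.20556257]), [np.float64(0.001043053395939335), np.float64(0.0010430533959394819)])
S front inner [ 0.665 -0.084  0.23 ] [0.616 0.209 0.23 ] 0.297 9.4
S back outer [ 0.83  -0.055  0.23 ] [0.785 0.263 0.23 ] 0.321 8.1
S gate front [ 0.627 -0.087  0.23 ] [0.576 0.197 0.23 ] 0.289 10.2
D front [ 0.662 -0.076  0.23 ] [0.602 0.205 0.23 ] 0.287 12.1
D front back-edge [ 0.669 -0.072  0.23 ] [0.609 0.204 0.23 ] 0.283 12.2
D gate [ 0.632 -0.086  0.23 ] [0.58  0.202 0.23 ] 0.292 10.2
D back [ 0.85  -0.049  0.23 ] [0.788 0.253 0.23 ] 0.308 11.7
[ 0.17966703 -0.59811886  0.24659534] [[-0.958 -0.288 -0.001]
 [-0.288  0.958  0.002]
 [ 0.     0.002 -1.   ]] [-5.84656998e+01  2.20847661e+01  3.88851977e-01 -2.48692601e-02
 -6.84105668e+01 -1.48144779e+01]
```

Knob at about (0.563,-0.058,0.203) and cage yaw about 10°, consistent with the given 201 mm. Now I'll move above it, to TCP z of about 0.30.

move_arm --series '[{"grip":1,"xyz":[-20,16,-40],"angular":[0,0,0]},{"grip":1,"xyz":[-55,43,-54],"angular":[0,0,0.02]},{"grip":1,"xyz":[-90,70,-54],"angular":[0,0,0.04]},{"grip":1,"xyz":[-125,97,-54],"angular":[0,0,0.06]},{"grip":1,"xyz":[-160,125,-54],"angular":[0,0,0.08]},{"grip":1,"xyz":[-195,152,-54],"angular":[0,0,0.1]},{"grip":1,"xyz":[-230,179,-54],"angular":[0,0,0.115]},{"grip":1,"xyz":[-265,206,-54],"angular":[0,0,0.115]},{"grip":1,"xyz":[-300,233,-54],"angular":[0,0,0.115]},{"grip":1,"xyz":[-335,261,-54],"angular":[0,0,0.115]}]'

```text
time_s: 1.1
tcp_pos: [0.4261, -0.2505, 0.3013]
ee_rot: [[-0.984, -0.176, -0.0], [-0.176, 0.984, 0.0], [0.0, 0.0, -1.0]]
wrist_force: [0.5, -0.1, 0.9]
gripper_width: 1.002
gripper_force: 0.0
```

move_arm --series '[{"grip":1,"xyz":[-30,30,0],"angular":[0,0,0]},{"grip":1,"xyz":[-65,65,0],"angular":[0,0,0]},{"grip":1,"xyz":[-100,100,0],"angular":[0,0,0]},{"grip":1,"xyz":[-135,133,0],"angular":[0,0,0]},{"grip":1,"xyz":[-160,157,0],"angular":[0,0,0]},{"grip":1,"xyz":[-169,166,0],"angular":[0,0,0]},{"grip":1,"xyz":[-169,166,0],"angular":[0,0,0]},{"grip":1,"xyz":[-169,166,0],"angular":[0,0,0]}]'

```text
time_s: 1.9
tcp_pos: [0.5621, -0.0596, 0.3012]
ee_rot: [[-0.984, -0.176, -0.001], [-0.176, 0.984, -0.0], [0.001, 0.0, -1.0]]
wrist_force: [0.1, -0.6, 0.2]
gripper_width: 0.999
gripper_force: 0.0
```

Run:
```python
from station import r
from h import *;import pickle
s=r.sense();c=r.capture('wrist');pickle.dump((s,c),open('w1.pkl','wb'))
cv2.imwrite('pics/w1.png',c['img'][:,:,::-1]);print(s['tcp_pos'],s['ee_rot'].round(3),c['hand_eye'],c['camera_matrix'])
for z in dark(c,(0,0,560,420),50):
  if z[0]>150: print(z,plane(c,z[1],.203,s))
```

```text
[ 0.56211615 -0.059569    0.30119568] [[-0.984 -0.176 -0.001]
 [-0.176  0.984 -0.   ]
 [ 0.001  0.    -1.   ]] [[-8.66091950e-04 -9.63787753e-01 -2.66669117e-01  7.26673142e-02]
 [ 9.99999379e-01 -1.02159609e-03  4.44409859e-04 -6.74660730e-04]
 [-7.00744905e-04 -2.66668566e-01  9.63788039e-01 -1.37797575e-01]
 [ 0.00000000e+00  0.00000000e+00  0.00000000e+00  1.00000000e+00]] [[303.86208585   0.         274.97054326]
 [  0.         303.86208585 209.45963497]
 [  0.           0.           1.        ]]
(np.int32(426), array([274.07746479, 219.04225352]), [262, 208, 25, 25]) [ 0.56292014 -0.06074447  0.203     ]
(np.int32(892), array([182.23654709, 257.48991031]), [153, 239, 47, 31]) [ 0.61000562 -0.13128714  0.203     ]
(np.int32(867), array([367.83506344, 257.38177624]), [351, 239, 47, 31]) [0.58251869 0.02325371 0.203     ]
(np.int32(42308), array([212.05225962, 360.14295169]), [0, 242, 560, 178]) [ 0.71031346 -0.09409996  0.203     ]
(np.int32(4936), array([466.87662075, 276.04558347]), [366, 242, 194, 83]) [0.58488495 0.11369279 0.203     ]
(np.int32(169), array([512.97633136, 300.28402367]), [502, 281, 22, 36]) [0.60096217 0.16453979 0.203     ]
(np.int32(917), array([540.84078517, 406.98909487]), [511, 393, 49, 27]) [0.71515883 0.24578228 0.203     ]
(np.int32(691), array([426.56295224, 407.12156295]), [404, 397, 49, 23]) [0.73176006 0.12527818 0.203     ]
```

View pics/w1.png

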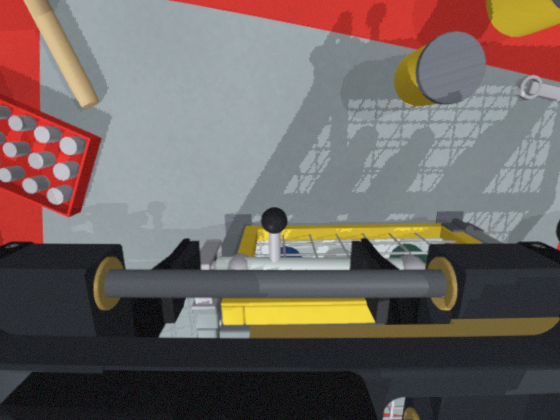

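Knob at (274,219) in the wrist view, between the fingers and aligned with the bolt. It comes out at (0.563,-0.061), which agrees with triangulation. I'll narrow the jaws to about 40 mm, descend and pinch.

move_arm --series '[{"grip":0.46,"xyz":[-1,-1,0],"angular":[0,0,0]},{"grip":0.46,"xyz":[-1,-1,0],"angular":[0,0,0]},{"grip":0.46,"xyz":[-1,-1,0],"angular":[0,0,0]},{"grip":0.46,"xyz":[-1,-1,0],"angular":[0,0,0]},{"grip":0.46,"xyz":[-1,-1,20],"angular":[0,0,0]},{"grip":0.46,"xyz":[-1,-1,40],"angular":[0,0,0]},{"grip":0.46,"xyz":[-1,-1,60],"angular":[0,0,0]},{"grip":0.46,"xyz":[-1,-1,80],"angular":[0,0,0]},{"grip":0.46,"xyz":[-1,-1,92],"angular":[0,0,0]},{"grip":0.46,"xyz":[-1,-1,92],"angular":[0,0,0]}]'

```text
time_s: 2.95
tcp_pos: [0.5629, -0.06, 0.2078]
ee_rot: [[-0.984, -0.176, -0.004], [-0.176, 0.984, -0.0], [0.004, 0.0, -1.0]]
wrist_force: [0.5, -0.2, 0.6]
gripper_width: 0.46
gripper_force: 0.0
```

Run:
```python
from station import r
import cv2
s=r.sense();c=r.capture('wrist')
cv2.imwrite('pics/w2.png',c['img'][:,:,::-1]);print(s['tcp_pos'],s['wrist_force'],s['gripper_width'])
```

```text
[ 0.5629327  -0.06000228  0.20780253] [ 0.4635141  -0.22366581  0.57579412] 0.45985560863520764
```

View pics/w2.png

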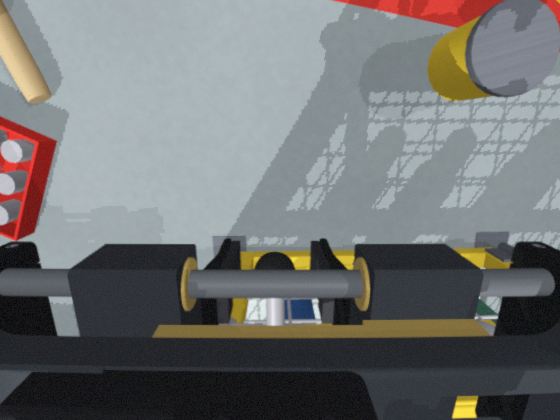

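The knob at (274,262) is centred between the fingers at (225) and (325). Closing the grip.

move_arm --series '[{"grip":0.1,"xyz":[0,0,0],"angular":[0,0,0]},{"grip":0.1,"xyz":[0,0,0],"angular":[0,0,0]},{"grip":0.1,"xyz":[0,0,0],"angular":[0,0,0]},{"grip":0.1,"xyz":[0,0,0],"angular":[0,0,0]},{"grip":0.1,"xyz":[0,0,0],"angular":[0,0,0]},{"grip":0.1,"xyz":[0,0,0],"angular":[0,0,0]}]'

```text
time_s: 3.6
tcp_pos: [0.5643, -0.06, 0.2104]
ee_rot: [[-0.984, -0.176, 0.002], [-0.176, 0.984, -0.0], [-0.001, -0.0, -1.0]]
wrist_force: [-0.3, -0.2, 3.8]
gripper_width: 0.23
gripper_force: 30.0
```

move_arm --series '[{"grip":0.1,"xyz":[0,0,-2],"angular":[0,0,0]},{"grip":0.1,"xyz":[0,0,-4],"angular":[0,0,0]},{"grip":0.1,"xyz":[0,0,-6],"angular":[0,0,0]},{"grip":0.1,"xyz":[0,0,-7],"angular":[0,0,0]},{"grip":0.1,"xyz":[0,0,-7],"angular":[0,0,0]},{"grip":0.1,"xyz":[0,0,-7],"angular":[0,0,0]}]'

```text
time_s: 4.2
tcp_pos: [0.5635, -0.0599, 0.2158]
ee_rot: [[-0.984, -0.176, -0.001], [-0.176, 0.984, -0.0], [0.001, 0.0, -1.0]]
wrist_force: [2.4, -1.0, -5.9]
gripper_width: 0.231
gripper_force: 30.0
```

Run:
```python
from station import r
from h import *
s=r.sense();print(s['tcp_pos'],s['wrist_force'],s['moment'])
S=r.capture('scene');D=r.capture('side')
a=cv2.resize(S['img'][140:220,210:310],(400,320),interpolation=3);b=cv2.resize(D['img'][170:250,205:305],(400,320),interpolation=3)
cv2.imwrite('pics/c2.png',np.hstack([a,b])[:,:,::-1])
```

```text
[ 0.56351768 -0.05993107  0.21583656] [ 2.43679401 -0.97319163 -5.89092504] [-0.57784414 -0.61438398 -0.00674128]
```

View pics/c2.png

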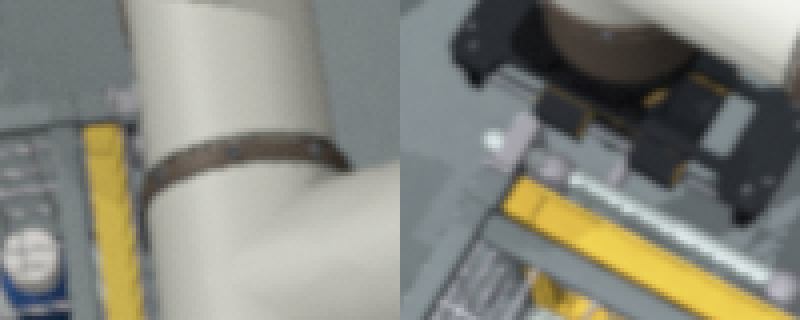

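The side crop shows the gripper on the knob with the nose still in the keeper at crop (510,140). The weight has come onto the arm at -5.9 N. The knob has risen only about 5.4 mm, so I'll lift a little more and then start the pull.

move_arm --series '[{"grip":0.1,"xyz":[0,0,-1],"angular":[0,0,0]},{"grip":0.1,"xyz":[0,0,-1.3],"angular":[0,0,0]},{"grip":0.1,"xyz":[0,0,-1.3],"angular":[0,0,0]},{"grip":0.1,"xyz":[0,0,-1.3],"angular":[0,0,0]}]'

```text
time_s: 4.7
tcp_pos: [0.5639, -0.0599, 0.218]
ee_rot: [[-0.984, -0.176, 0.0], [-0.176, 0.984, -0.0], [-0.0, -0.0, -1.0]]
wrist_force: [2.2, -1.0, -5.9]
gripper_width: 0.233
gripper_force: 30.0
```

move_arm --series '[{"grip":0.1,"xyz":[0,2,0],"angular":[0,0,0]},{"grip":0.1,"xyz":[0,4,0],"angular":[0,0,0]},{"grip":0.1,"xyz":[0,6,0],"angular":[0,0,0]},{"grip":0.1,"xyz":[0,8,0],"angular":[0,0,0]},{"grip":0.1,"xyz":[0,8,0],"angular":[0,0,0]}]'

```text
time_s: 5.2
tcp_pos: [0.5624, -0.0515, 0.2178]
ee_rot: [[-0.984, -0.176, -0.0], [-0.176, 0.984, 0.0], [-0.0, 0.0, -1.0]]
wrist_force: [2.2, -0.4, -6.4]
gripper_width: 0.229
gripper_force: 30.0
```

Moving freely with no lip block. Continuing to about 45 mm.

move_arm --series '[{"grip":0.1,"xyz":[0,4,0],"angular":[0,0,0]},{"grip":0.1,"xyz":[0,8,0],"angular":[0,0,0]},{"grip":0.1,"xyz":[0,12,0],"angular":[0,0,0]},{"grip":0.1,"xyz":[0,16,0],"angular":[0,0,0]},{"grip":0.1,"xyz":[0,20,0],"angular":[0,0,0]},{"grip":0.1,"xyz":[0,24,0],"angular":[0,0,0]},{"grip":0.1,"xyz":[0,28,0],"angular":[0,0,0]},{"grip":0.1,"xyz":[0,32,0],"angular":[0,0,0]},{"grip":0.1,"xyz":[0,36,0],"angular":[0,0,0]},{"grip":0.1,"xyz":[0,36,0],"angular":[0,0,0]}]'

```text
time_s: 6.2
tcp_pos: [0.5558, -0.0158, 0.2176]
ee_rot: [[-0.984, -0.176, -0.001], [-0.176, 0.984, 0.001], [0.0, 0.001, -1.0]]
wrist_force: [0.4, 1.5, -8.3]
gripper_width: 0.233
gripper_force: 30.0
```

Run:
```python
from station import r
from h import *
s=r.sense();print(s['tcp_pos'],s['wrist_force'],s['moment'],s['gripper_width'])
D=r.capture('side');c=r.capture('wrist')
a=cv2.resize(c['img'][180:420,120:420],(400,320),interpolation=3);b=cv2.resize(D['img'][170:250,205:305],(400,320),interpolation=3)
cv2.imwrite('pics/c3.png',np.hstack([a,b])[:,:,::-1])
```

```text
[ 0.55584068 -0.01583484  0.21758548] [ 0.39442745  1.51240672 -8.30971169] [ 0.01939344 -0.43120582  0.00688216] 0.23262219080528443
```

View pics/c3.png

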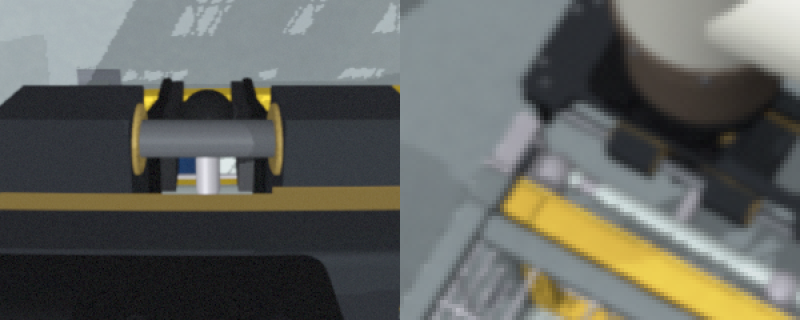

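The side crop shows the stem shifted to (690,195) and the nose gone from the keeper at (515,140). That is about 44 mm of draw, still lifted. Now I'll swing the gate about its hinge, turning the tool with it, first to 0.2 rad.

move_arm --series '[{"grip":0.1,"xyz":[5.3,1.5,0],"angular":[0,0,0.025]},{"grip":0.1,"xyz":[10.5,3.2,0],"angular":[0,0,0.05]},{"grip":0.1,"xyz":[15.7,5,0],"angular":[0,0,0.075]},{"grip":0.1,"xyz":[20.8,6.9,0],"angular":[0,0,0.1]},{"grip":0.1,"xyz":[30.9,11.2,0],"angular":[0,0,0.15]},{"grip":0.1,"xyz":[40.7,15.9,0],"angular":[0,0,0.2]},{"grip":0.1,"xyz":[40.7,15.9,0],"angular":[0,0,0.2]}]'

```text
time_s: 7.0
tcp_pos: [0.5114, -0.0083, 0.2179]
ee_rot: [[-1.0, 0.024, -0.002], [0.024, 1.0, -0.0], [0.002, -0.0, -1.0]]
wrist_force: [3.0, -1.6, -8.9]
gripper_width: 0.232
gripper_force: 30.0
```

move_arm --series '[{"grip":0.1,"xyz":[5.3,1.5,0],"angular":[0,0,0.025]},{"grip":0.1,"xyz":[10.5,3.2,0],"angular":[0,0,0.05]},{"grip":0.1,"xyz":[15.7,5,0],"angular":[0,0,0.075]},{"grip":0.1,"xyz":[20.8,6.9,0],"angular":[0,0,0.1]},{"grip":0.1,"xyz":[25.9,9,0],"angular":[0,0,0.125]},{"grip":0.1,"xyz":[30.9,11.2,0],"angular":[0,0,0.15]},{"grip":0.1,"xyz":[35.8,13.5,0],"angular":[0,0,0.175]},{"grip":0.1,"xyz":[35.8,13.5,0],"angular":[0,0,0.175]},{"grip":0.1,"xyz":[35.8,13.5,0],"angular":[0,0,0.175]}]'

```text
time_s: 7.9
tcp_pos: [0.4778, 0.0056, 0.218]
ee_rot: [[-0.981, 0.196, -0.0], [0.196, 0.981, -0.001], [0.0, -0.001, -1.0]]
wrist_force: [2.7, -2.0, -8.2]
gripper_width: 0.228
gripper_force: 30.0
```

Run:
```python
from station import r
from h import *;import pickle
s=r.sense();print(s['time_s'],s['tcp_pos'],s['wrist_force'],s['gripper_width'])
S=r.capture('scene');D=r.capture('side');pickle.dump((S,D),open('c4.pkl','wb'))
a=cv2.resize(S['img'][150:330,140:320],(400,400),interpolation=3);b=cv2.resize(D['img'][150:330,180:360],(400,400),interpolation=3)
cv2.imwrite('pics/c4.png',np.hstack([a,b])[:,:,::-1])
```

```text
7.9 [0.47780591 0.00556784 0.21798848] [ 2.66256372 -2.03710657 -8.18400878] 0.22821117618580686
```

View pics/c4.png

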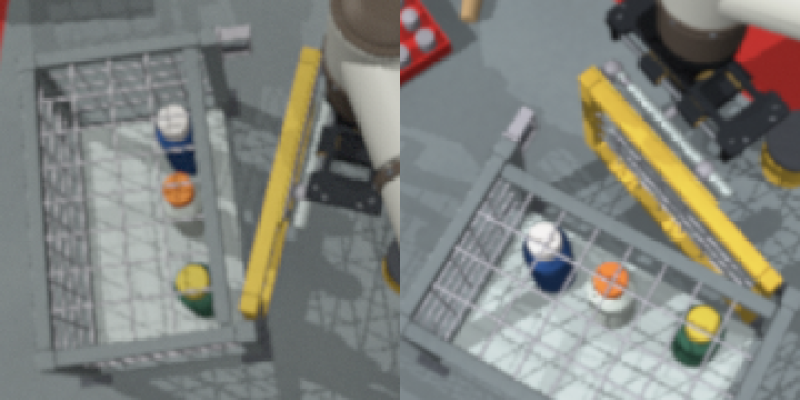

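The gate stands ajar, with its scene-crop top edge running from (322,52) to (268,312), and the bolt is still drawn. Next I'll check the angle.

Run:
```python
from h import *;import pickle
from station import r
S,D=pickle.load(open('c4.pkl','rb'))
f=lambda p:(140+p[0]/2.2222,150+p[1]/2.2222);g=lambda p:(180+(p[0]-400)/2.2222,150+p[1]/2.2222)
for c,h,a,b in[(S,f,(322,52),(268,312)),(S,f,(303,50),(246,302)),(D,g,(602,70),(780,283)),(D,g,(582,77),(762,292))]:
    P,Q=plane(c,h(a),.22),plane(c,h(b),.22);v=Q-P;print(P.round(3),Q.round(3),np.linalg.norm(v).round(3),np.degrees(np.arctan2(-v[0],v[1])).round(1))
# from TCP: knob bearing about hinge, before and after
th=np.radians(10.15);X=np.array([np.cos(th),np.sin(th)]);Y=np.array([-X[1],X[0]])
k0=np.array([.5558,-.0158]);h=k0+.059*X+.211*Y;k=r.sense()['tcp_pos'][:2]
a=lambda v:np.arctan2(v[1],v[0]);print(h,a(k0-h)-a(k-h),np.linalg.norm(k-h),np.linalg.norm(k0-h))
```

```text
[ 0.517 -0.092  0.22 ] [0.562 0.192 0.22 ] 0.287 -9.0
[ 0.538 -0.093  0.22 ] [0.585 0.183 0.22 ] 0.28 -9.6
[ 0.515 -0.08   0.22 ] [0.578 0.197 0.22 ] 0.283 -12.8
[ 0.535 -0.091  0.22 ] [0.596 0.188 0.22 ] 0.286 -12.4
[0.57669299 0.20229512] 0.36993768895416834 0.21992976907851863 0.21909358730916795
```

Pose and pictures agree on about 0.37 rad, or 11 cm, with the gate held still and the bolt drawn. Handing in.

```bash
python3 -c "
from station import r
print(r.finish_job())"
```

```text
the job is handed in; nothing more can be done
None
```

I lifted the bolt and drew it about 44 mm, clear of the keeper. The arm is now holding the gate still at about 0.37 rad (11 cm at its free edge) with the bolt still drawn, and the job is handed in.

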